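# Bolt the sprung tilt platform down level

## Robot

A 6-joint arm with a two-finger parallel gripper is mounted at the origin on the work surface. World frame = base frame: x ahead of the robot, y to its left, z up, the work surface at z = 0. Lengths are in mm, angles in degrees, forces in N, time in s.
With the tool pointing down it reaches from about 300 to 850 mm from the base axis. Payload 4.2 kg.
Tool frame: the origin (TCP) lies at the very end of the fingers, on their centre line; the grasp point (between the pads) lies 19 mm behind it (env.grasp_offset is the distance from the TCP to the grasp point, in mm); z points along the fingers, y is the line along which they close (so a half turn about z gives the same grasp; the last joint's range is limited). The gripper opens to 91 mm and grips with 3 to 60 N. Pads are 32 mm wide; open, the fingers measure 118 mm over their backs; the gripper's body (76 mm by 178 mm) begins 60 mm behind the grasp point.
Start: joints at [-78.094, 18.312, 89.639, -0, 72.044, -1.146], TCP at [129.858, -560.164, 176.276] pointing down, gripper open.
Joint ranges: [-177.97, 177.97], [-48.28, 115.42], [12.27, 149.76], [-77.06, 257.06], [2.81, 150.46], [-146.56, 146.56]. Speed limits (degrees/s): [147.25, 147.25, 180, 180, 180, 180].

## Interface

Orientations are given as [roll, pitch, yaw] about the fixed x, y, z axes, in that order (R = Rz(yaw) Ry(pitch) Rx(roll)).
In Python, from workcell import env, eyes gives the robot as it stands.
- The arm moves only by the tool send_rows, never from a script. Its arguments are lists of equal length, an entry for each row: "grip": the opening, from -1 (shut) to 1 (fully open), so that 0 is half open; "xyz": the shift along the world's x, y, z in m, a list of three; "yaw": the turn about the world's z in degrees. A call has 1 to 8 rows; each row is the pose to reach, as a shift and turn from the pose commanded when the call began; what a row does not reach only later rows make up. A row lasts 1/12 s, in which the tool goes at most 41.7 mm and 7.16 degrees, less where a joint would pass 70% of its speed; a pose out of reach is approached as far as the arm can. A call with a gripper value outside its range is refused whole. The fingers move at their own pace and stop on an object; "grip_force" is the grip in N (left out, the last holds). Time passes only in rows, so rows that repeat a pose let the fingers close. It gives the time, the measured TCP pose, the force, the opening and the grip force at its end, in the units of the state.
- env.state(): the state, without advancing time (a new reading comes with each control period).
- eyes.grab_frame(name): name is "side" or "top"; returns a dict with "frame" (480x640x3 uint8, red, green, blue), "fx", "fy", "cx", "cy" (pixels), "D" ([k1, k2, p1, p2, k3] as OpenCV has them; the pictures are not rectified), "pose" (4x4, takes a point from camera to world coordinates). Camera axes: x right, y down, z forward; pixel columns grow to the right and rows downward; lengths in mm; the calibration is good to about 2 mm. A picture is of the moment at which its call begins. There is no depth.
- env.job_done(): hands the job in; it is judged then, once.
The state is a dict: "time_s": time; "qpos": joint angles; "qvel": joint speeds; "effort": joint torques, N m; "ee_pos": TCP position; "ee_rot": TCP orientation; "force": force on the tool from outside, world axes, zero at the start; "torque": the same for the moment, N m; "gripper_width": finger opening in mm; "gripper_force": force on a finger pad.
Only numpy, scipy, OpenCV 4.12 (cv2) and the standard library are available. Lean on these libraries where they do the work, as an engineer would, in place of code of your own. Each camera call takes 0.05 s, during which the arm holds its last target. There are 200 camera calls.

## Task

Push the raised white tilt platform down against its spring until it lies level on its catch, and while it is held down slide the red bolt fully home under the yellow catch so that the platform stays level when you let go. Never push on it with more than 30 N (about 3 kg), and leave the tape, the wash bottle and the jar where they stand.

Things in the scene. Friction and masses are not known exactly. Their poses are not given: they have to be found in the camera images.
- stand: tilt stand screwed to the bench: plywood base 340 (x) x 310 (y) x 18 mm; origin at the centre of its underside, x from the platform's free edge to its hinge, y to the catch, z up. Its white platform, 252 x 180 x 10 mm, is held up at the free (-x, blue) edge by a spring: at the bolt it takes about 7 N to push when raised, 9 N when level, and rises steeply only once it meets its rest on the catch
- hinge_mid (a point): middle of the steel hinge rod, at (130, 0, 50) mm from the stand's origin; the hinge axis runs along the stand's y here, at mid-thickness of the platform. The bolt's line is 230 mm from this axis; the pad's top is 13.5 mm above the axis when the platform is level
- catch_mouth (a point): nominal place of the lower front (-y) edge of the yellow upper lip of the catch, a C bracket 32 mm wide in x, open to -y; fixed to the stand at (-100, 98, 65) mm. The real catch is set by hand on a screw, up to 7 mm higher or lower, not measured: find it by feel. Its dark lower lip, top 20 mm below the upper lip, is the platform's rest; pressed onto it, the bolt clears the upper lip by 1.5 mm
- press_pad (a point): centre of the top of the bolt's red press pad, 34 mm (x) by 46 mm (y, along the bolt), 8 mm thick; it moves with bolt and platform and has the platform's axes (x to the hinge, y to the catch, z out of its top). A red tab, 8 mm thick, 22 mm high above the pad, stands across its +y end, near face 15 mm from this point. Shut fingers can press the pad down and push the tab along +y
- platform (a joint): tilt of the platform, rad: 0 = level, positive = free edge raised; it springs up to 0.26 when free. Resting on the catch it reads -0.035 to 0.035; held by the bolt against the upper lip, up to 0.042
- bolt (a joint): travel of the bolt along the platform, m: 0 = drawn back, 0.040 = end stop, over 0.032 = home under the catch. Its steel nose, 14 mm wide and 8 mm thick, reaches the upper lip at 0.023; run out past that while the platform is raised, it blocks the platform. At travel 0 the pad's centre is 15 mm to the -y side of the platform's middle line. About 2 N of friction holds it where it is left
- tape: roll of masking tape lying flat, 100 mm across, 24 mm high; origin at the centre of its underside; bystander
- wash_bottle: white plastic bottle with a blue cap, 60 mm across, 150 mm high; origin at the centre of its underside; bystander
- jar: green glass jar with a black cap, 64 mm across, 80 mm high; origin at the centre of its underside; bystander

How it is judged:
By the outcome, as a careful person would: the job done as asked, in the order asked, and still so for the second after the job is handed in, with the robot touching nothing.
It also fails if it takes over 51 s, if anything falls off the work surface, if the arm or the gripper's body presses on something with over 40 N, if the wrist force passes 120 N, or if a joint passes its speed limit or range.

## Working session

There is one attempt and no reset: what is moved stays moved. The work goes in short steps, Python scripts to look and compute and a tool call to move; the robot and the scene stay as the last step left them, time stands still between calls to the robot, and variables do not carry over. Pictures are saved under pics/ and viewed, at most 10 in all, crops included, and the job is handed in when it is done.

Besides the shell and the picture viewer there is one more tool, called after "Emit:" as a command line: name --pt "numbers of a row" for each row, then --argument value for the rest. send_rows: Moves the arm, as the interface text tells. Its arguments: {"type":"object","properties":{"grip":{"type":"array"},"xyz":{"type":"array"},"yaw":{"type":"array"},"grip_force":{"type":"number"}},"required":["grip","xyz","yaw"]}

```bash
mkdir -p pics; cat > h.py <<'E'
from workcell import env, eyes
import numpy as np, cv2
def grab(n,fn):
    f=eyes.grab_frame(n); cv2.imwrite('pics/'+fn+'.png',f['frame'][:,:,::-1])
    np.savez('pics/'+fn+'.npz',**{k:np.array(f[k]) for k in f}); return f
def KD(f): return np.array([[f['fx'],0,f['cx']],[0,f['fy'],f['cy']],[0,0,1.]],float),np.array(f['D'],float)
def atz(f,u,v,z):
    K,D=KD(f); n=cv2.undistortPoints(np.array([[[u,v]]],float),K,D)[0,0]
    T=np.array(f['pose']); d=T[:3,:3]@[n[0],n[1],1]; c=T[:3,3]; return c+d*(z-c[2])/d[2]
def proj(f,P):
    K,D=KD(f); T=np.linalg.inv(np.array(f['pose'])); r=cv2.Rodrigues(T[:3,:3])[0]
    return cv2.projectPoints(np.array(P,float).reshape(-1,1,3),r,T[:3,3],K,D)[0][:,0]
E
python3 - <<'E'
from h import *
for n in('top','side'):
    f=grab(n,n+'0'); print(n,f['fx'],f['D'],np.round(f['pose'],3).tolist())
print(env.state())
E
```

```text
top 514.1283349219366 [-0.12859795  0.          0.          0.          0.        ] [[-0.015, -0.983, 0.183, 408.5], [-1.0, 0.014, -0.004, 1.171], [0.001, -0.183, -0.983, 1051.739], [0.0, 0.0, 0.0, 1.0]]
side 461.48157945551594 [-0.0759083  0.         0.         0.         0.       ] [[0.993, -0.078, 0.087, 506.318], [-0.116, -0.77, 0.627, -502.918], [0.018, -0.633, -0.774, 700.412], [0.0, 0.0, 0.0, 1.0]]
{'time_s': 0.1, 'qpos': array([-7.80945393e+01,  1.83467975e+01,  8.96996756e+01,  1.74458267e-04,
        7.20454176e+01, -1.14483079e+00]), 'qvel': array([-0.03367195, -0.0455375 , -0.10010305,  0.02875323,  0.02948429,
       -0.00425109]), 'effort': array([ 3.12410148e-04, -4.13332164e+01, -2.32510078e+01,  7.29597453e-02,
        4.22392460e-02, -5.10220286e-05]), 'ee_pos': array([ 129.74269473, -559.63253428,  175.51449572]), 'ee_rot': array([-1.79908131e+02, -2.00179251e-03,  1.30502359e+01]), 'force': array([-0.29504317, -0.0101532 , -0.64086402]), 'torque': array([-0.0113285 ,  0.01439065, -0.04038766]), 'gripper_force': 0.0, 'gripper_width': 91.1712700981027}
```

View pics/top0.png

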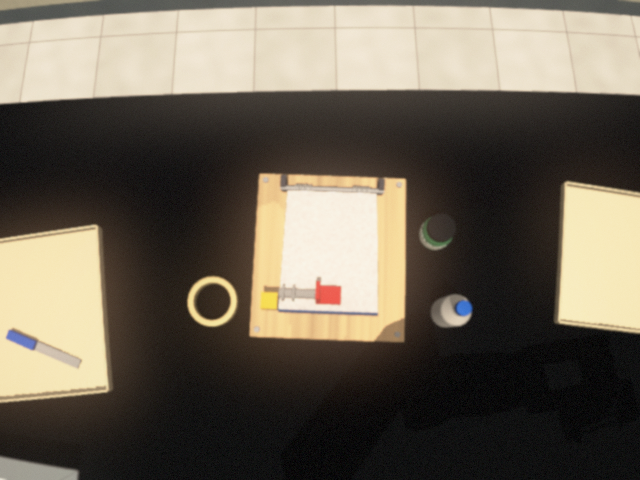

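View pics/side0.png

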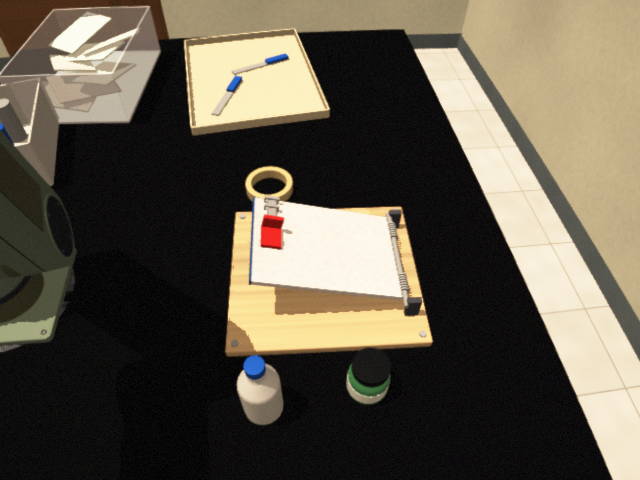

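The top view shows the stand with base corners near (259,174), (406,180), (404,342), (250,336). The red pad is near (329,294) and the yellow catch near (269,299). The side view shows the bottle at (260,390) and the jar at (369,378), both to the -y side. I'll enlarge the top view.

```bash
python3 - <<'E'
from h import *
f=dict(np.load('pics/top0.npz')); im=cv2.imread('pics/top0.png')
cv2.imwrite('pics/c1.png',cv2.resize(im[165:350,240:420],None,fx=3.2,fy=3.2,interpolation=cv2.INTER_CUBIC))
for p in [(259,174),(406,180),(404,342),(250,336)]: print(atz(f,*p,18).round(1))
E
```

```text
[753.1 131.9  18. ]
[ 735.6 -177.6   18. ]
[ 400.3 -159.2   18. ]
[416.8 147.3  18. ]
```

View pics/c1.png

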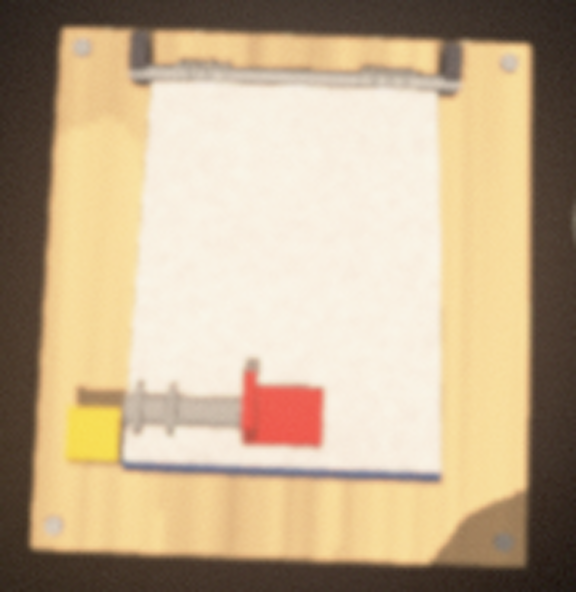

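```bash
python3 - <<'E'
from h import *
f=dict(np.load('pics/top0.npz'))
q=np.array([(61,27),(531,42),(527,566),(31,549)])/3.2+[240,165]
W=np.array([atz(f,*p,18) for p in q])[:,:2]
L=np.array([(170,155),(170,-155),(-170,-155),(-170,155)])
c=W.mean(0); A=L.T@(W-c); th=np.arctan2(A[0,1]-A[1,0],A[0,0]+A[1,1])
R=np.array([[np.cos(th),-np.sin(th)],[np.sin(th),np.cos(th)]])
print(c,np.degrees(th),(W-c-L@R.T).round(1))
def P(x,y,z): return np.r_[c+R@[x,y],z]
for t in(.26,0):
    pts=[]
    for y in(-15,0,8):
        for dx,dy in((0,0),(-17,-23),(17,-23)):
            if y and (dx or dy): continue
            X=-230-0+dx; w=P(130+X*np.cos(t)+13.5*np.sin(t),y+dy,50-X*np.sin(t)+13.5*np.cos(t)); pts.append(w)
    print(t,np.round(pts,1).tolist(),((proj(f,pts)-[240,165])*3.2).round(0).tolist())
cm=P(-100,98,65); print('catch',cm,((proj(f,[cm])-[240,165])*3.2))
print('bottle',atz(f,462,308,150),'jar',atz(f,440,228,80),'tape',atz(f,213,301,24))
E
```

```text
[577.59200628 -14.66355844] -2.7832745736151363 [[-0.5 -0.2]
 [-0.1  0.1]
 [ 0.3  0.6]
 [ 0.4 -0.5]]
0.26 [[488.2, -25.3, 122.2], [488.9, -10.4, 122.2], [471.4, -32.5, 126.5], [504.2, -34.1, 117.8], [489.3, -2.4, 122.2]] [[312.0, 415.0], [285.0, 414.0], [325.0, 444.0], [326.0, 387.0], [271.0, 413.0]]
0 [[477.0, -24.8, 63.5], [477.7, -9.8, 63.5], [459.6, -32.0, 63.5], [493.6, -33.6, 63.5], [478.1, -1.8, 63.5]] [[308.0, 442.0], [283.0, 441.0], [321.0, 471.0], [323.0, 414.0], [270.0, 441.0]]
catch [482.46867465  88.07665657  65.        ] [[119.99652567 435.16510522]]
bottle [ 458.09984992 -244.12185398  150.        ] jar [ 617.92659444 -229.03738821   80.        ] tape [486.85714363 221.57173703  24.        ]
```

Predicted and seen pad corners agree to about 2 mm: the pad centre is near (488, -24, 122). I'll go above it with the fingers shut.

Emit:
send_rows --grip '[-1, -1, -1, -1, -1, -1, -1, -1]' --pt "0 0 0.035" --pt "0.012 0.018 0.055" --pt "0.034 0.051 0.06" --pt "0.056 0.084 0.06" --pt "0.078 0.117 0.06" --pt "0.1 0.15 0.06" --pt "0.122 0.183 0.06" --pt "0.144 0.216 0.06" --yaw '[0, -4, -8, -12, -16, -16, -16, -16]'

```text
time_s: 0.77
ee_pos: [274.3, -342.2, 236.0]
ee_rot: [-180.0, 0.0, -3.0]
force: [1.5, -0.2, 0.5]
gripper_width: 40.9
gripper_force: 0.0
```

Emit:
send_rows --grip '[-1, -1, -1, -1, -1, -1, -1, -1]' --pt "0.022 0.033 0" --pt "0.044 0.066 0" --pt "0.066 0.099 0" --pt "0.088 0.132 0" --pt "0.11 0.165 0" --pt "0.132 0.198 0" --pt "0.154 0.231 0" --pt "0.176 0.264 0" --yaw '[0, 0, 0, 0, 0, 0, 0, 0]'

```text
time_s: 1.43
ee_pos: [450.2, -78.2, 236.1]
ee_rot: [180.0, 0.0, -2.9]
force: [1.1, -0.3, 0.2]
gripper_width: 0.6
gripper_force: 0.0
```

Emit:
send_rows --grip '[-1, -1, -1, -1, -1, -1]' --pt "0.02 0.028 0" --pt "0.036 0.055 -0.02" --pt "0.036 0.055 -0.055" --pt "0.036 0.055 -0.08" --pt "0.036 0.055 -0.092" --pt "0.036 0.055 -0.092" --yaw '[0, 0, 0, 0, 0, 0]'

```text
time_s: 1.93
ee_pos: [483.0, -24.6, 140.8]
ee_rot: [-180.0, 0.5, -2.9]
force: [-0.0, -0.7, 0.3]
gripper_width: 0.6
gripper_force: 0.0
```

```bash
python3 - <<'E'
from h import *
f=grab('side','side1'); im=f['frame'][:,:,::-1]
cv2.imwrite('pics/c2.png',cv2.resize(im[150:300,190:390],None,fx=4,fy=4,interpolation=cv2.INTER_CUBIC))
s=env.state();print(s['ee_pos'],s['ee_rot'],s['force'],s['gripper_width'],s['time_s'])
E
```

```text
[484.6161627  -24.91156907 142.82524438] [179.99888487   0.22973239  -2.92750691] [-0.12861442 -0.01492554  1.22300705] 0.46112908313956863 1.9833
```

View pics/c2.png

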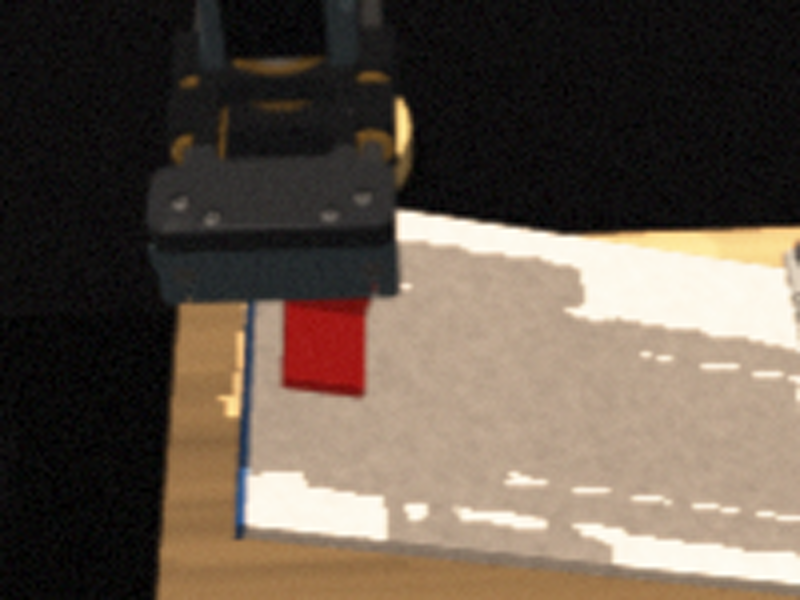

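The red pad's exposed part shows at crop (325,350) beneath the gripper, and its fingers are hidden behind the body. The pad is in line in x (crop 285–365), so I'll descend by feel.

Emit:
send_rows --grip '[-1, -1, -1, -1, -1, -1, -1, -1]' --pt "0 0 -0.004" --pt "0 0 -0.008" --pt "0 0 -0.012" --pt "0 0 -0.015" --pt "0 0 -0.018" --pt "0 0 -0.02" --pt "0 0 -0.022" --pt "0 0 -0.022" --yaw '[0, 0, 0, 0, 0, 0, 0, 0]'

```text
time_s: 2.65
ee_pos: [485.6, -25.2, 121.9]
ee_rot: [180.0, 0.0, -3.0]
force: [-0.2, 0.3, 0.8]
gripper_width: 0.3
gripper_force: 0.0
```

Emit:
send_rows --grip '[-1, -1, -1, -1, -1, -1]' --pt "0 0 -0.001" --pt "0 0 -0.002" --pt "0 0 -0.003" --pt "0 0 -0.004" --pt "0 0 -0.005" --pt "0 0 -0.005" --yaw '[0, 0, 0, 0, 0, 0]'

```text
time_s: 3.15
ee_pos: [485.7, -25.2, 117.1]
ee_rot: [180.0, 0.0, -2.9]
force: [0.8, 0.6, -0.2]
gripper_width: 0.5
gripper_force: 0.0
```

```bash
python3 - <<'E'
from h import *
a=[]
for n,r in(('side',(150,270,210,370)),('top',(230,350,240,400))):
    f=grab(n,n+'2'); im=f['frame'][:,:,::-1][r[0]:r[1],r[2]:r[3]]
    a.append(cv2.resize(im,None,fx=2.4*160/im.shape[1]*1.0,fy=2.4,interpolation=cv2.INTER_CUBIC))
    print(((proj(f,[[485.7,-25.2,117]])-[r[2],r[0]])*2.4).round())
cv2.imwrite('pics/c3.png',np.hstack(a))
E
```

```text
[[146. 227.]]
[[233. 159.]]
```

View pics/c3.png

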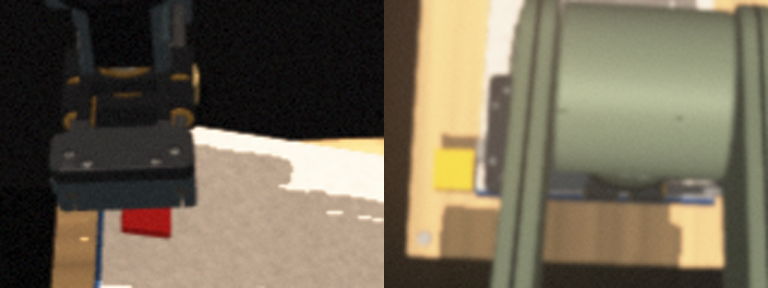

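```bash
python3 - <<'E'
from h import *
f=dict(np.load('pics/side2.npz'))
print(((proj(f,[[485.7,-25.2,117],[485.7,-114,196],[470,-39,117],[501,-39,117],[448,-114,196],[524,-114,196],[471,-31.5,126.5],[504,-33,117.8],[471,-31.5,121]])-[210,150])*2.4).round().tolist())
E
```

```text
[[146.0, 227.0], [143.0, 260.0], [123.0, 244.0], [170.0, 241.0], [77.0, 265.0], [210.0, 254.0], [123.0, 227.0], [174.0, 233.0], [124.0, 232.0]]
```

```bash
python3 - <<'E'
from h import *
im=cv2.imread('pics/side2.png')[150:260,220:300]
im=cv2.convertScaleAbs(im,alpha=1.6,beta=25)
cv2.imwrite('pics/c4.png',cv2.resize(im,None,fx=5.4,fy=5.4,interpolation=cv2.INTER_CUBIC))
f=dict(np.load('pics/top2.npz'))
u,v=240+(490-384)/2.4,230+75/2.4
for z in(180,196,220): print(atz(f,u,v,z))
g=dict(np.load('pics/side2.npz'))
for z in(196,210,230): print(atz(g,210+57/2.4,150+207/2.4,z),atz(g,210+195/2.4,150+206/2.4,z))
print(((proj(g,[[485.7,-25.2,117]])-[220,150])*5.4).round())
E
```

```text
[541.79333067  66.49606472 180.        ]
[539.34685408  65.29708806 196.        ]
[535.67713918  63.49862309 220.        ]
[436.52981845 -69.56492802 196.        ] [518.15915569 -77.06169772 196.        ]
[438.46678046 -81.59266075 210.        ] [517.83049032 -88.88135714 210.        ]
[441.23386905 -98.77513609 230.        ] [ 517.36096837 -105.76658488  230.        ]
[[274. 510.]]
```

View pics/c4.png

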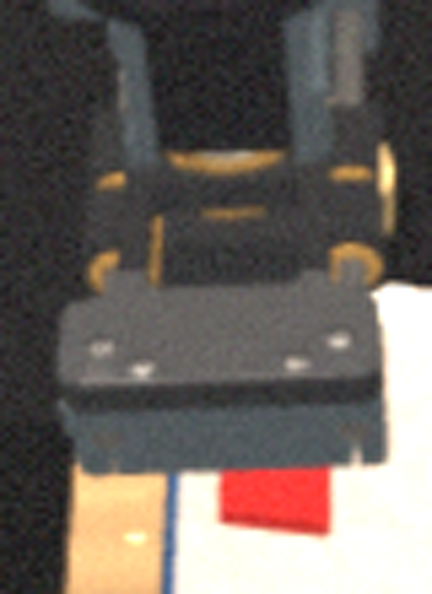

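```bash
python3 - <<'E'
from h import *
from scipy.optimize import least_squares
t=dict(np.load('pics/top0.npz'));s=dict(np.load('pics/side0.npz'))
for p in((430,346),(228,351)): print(atz(s,*p,18))
def red(f):
    h=f['frame'].astype(int); m=(h[:,:,0]>90)&(h[:,:,1]<60)&(h[:,:,2]<60)
    return m
for n,f in(('top',t),('side',s)):
    m=red(f); ys,xs=np.nonzero(m); print(n,xs.min(),xs.max(),ys.min(),ys.max(),m.sum())
    for y in range(ys.min(),ys.max()+1):
        r=np.nonzero(m[y])[0]; print(y,r.min(),r.max(),end='; ') if len(r) else 0
    print()
im=cv2.imread('pics/side0.png')[190:260,240:310]
cv2.imwrite('pics/c5.png',cv2.resize(im,None,fx=8,fy=8,interpolation=cv2.INTER_CUBIC))
def tri(a,b):
    g=lambda X:np.r_[proj(t,[X])[0]-a,proj(s,[X])[0]-b]
    r=least_squares(g,[485,-30,100]); return r.x.round(1),r.fun.round(1)
c=lambda u,v:(240+u/3.2,165+v/3.2)
print(tri(c(322,445),(261,247)),tri(c(323,387),(281,248.5)))
E
```

```text
[ 730.34731116 -184.1010979    18.        ]
[ 403.81801891 -157.79560131   18.        ]Traceback (most recent call last):
  File "<stdin>", line 9, in <module>
    return umr_minimum(a, axis, None, out, keepdims, initial, where)
ValueError: zero-size array to reduction operation minimum which has no identity
```

```bash
python3 - <<'E'
from h import *
from scipy.optimize import least_squares
t=dict(np.load('pics/top0.npz'));s=dict(np.load('pics/side0.npz'))
im=cv2.imread('pics/side0.png')[190:260,240:310]
cv2.imwrite('pics/c5.png',cv2.resize(im,None,fx=8,fy=8,interpolation=cv2.INTER_CUBIC))
def tri(a,b):
    g=lambda X:np.r_[proj(t,[X])[0]-a,proj(s,[X])[0]-b]
    r=least_squares(g,[485,-30,100]); return r.x.round(1),r.fun.round(1)
c=lambda u,v:(240+u/3.2,165+v/3.2)
print(tri(c(322,445),(261,246.5)),tri(c(323,387),(281,248)))
E
```

```text
(array([470.5, -31. , 120.9]), array([ 0.1,  0.4,  0.3, -0.1])) (array([503. , -32.5, 115.1]), array([ 0.1,  0.9,  0.8, -0.2]))
```

View pics/c5.png

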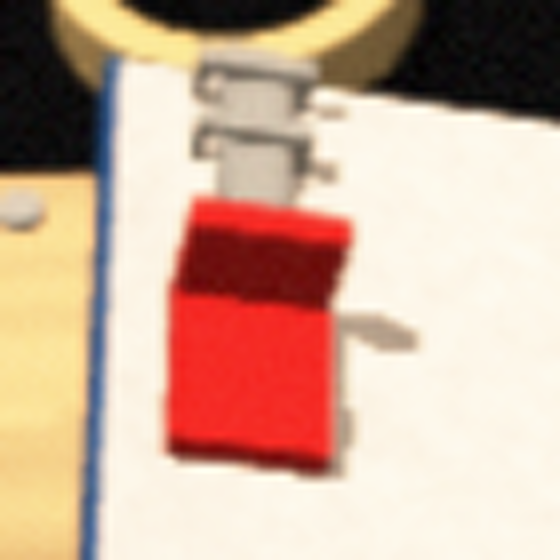

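Triangulation puts the pad top at z≈119, with its centre at y≈-8.5, since the bolt already sits about 15 mm out. Its tab face is at y≈+6.5. I'll shift +y and keep descending by feel.

Emit:
send_rows --grip '[-1, -1, -1, -1, -1, -1, -1, -1]' --pt "0 0.005 0.004" --pt "0 0.01 0.004" --pt "0 0.013 0.004" --pt "0 0.013 0.003" --pt "0 0.013 0.002" --pt "0 0.013 0.001" --pt "0 0.013 0.0" --pt "0 0.013 0.0" --yaw '[0, 0, 0, 0, 0, 0, 0, 0]'

```text
time_s: 3.92
ee_pos: [485.6, -12.3, 117.0]
ee_rot: [180.0, 0.0, -3.0]
force: [-0.1, 0.1, -0.6]
gripper_width: 0.6
gripper_force: 0.0
```

Emit:
send_rows --grip '[-1, -1, -1, -1, -1, -1]' --pt "0 0 -0.001" --pt "0 0 -0.002" --pt "0 0 -0.003" --pt "0 0 -0.004" --pt "0 0 -0.004" --pt "0 0 -0.004" --yaw '[0, 0, 0, 0, 0, 0]'

```text
time_s: 4.42
ee_pos: [485.8, -12.2, 113.2]
ee_rot: [180.0, 0.0, -3.0]
force: [0.1, 0.6, -0.5]
gripper_width: 0.2
gripper_force: 0.0
```

Emit:
send_rows --grip '[-1, -1, -1, -1, -1, -1]' --pt "0 0 -0.001" --pt "0 0 -0.002" --pt "0 0 -0.003" --pt "0 0 -0.004" --pt "0 0 -0.005" --pt "0 0 -0.005" --yaw '[0, 0, 0, 0, 0, 0]'

```text
time_s: 4.92
ee_pos: [485.6, -12.2, 108.0]
ee_rot: [180.0, 0.0, -2.9]
force: [-0.4, 0.0, 0.1]
gripper_width: 0.2
gripper_force: 0.0
```

```bash
python3 - <<'E'
from h import *
f=grab('side','side3'); im=f['frame'][:,:,::-1][150:270,220:320]
cv2.imwrite('pics/c6.png',cv2.resize(cv2.convertScaleAbs(im,alpha=1.6,beta=25),None,fx=5,fy=5,interpolation=cv2.INTER_CUBIC))
s=env.state();print(s['ee_pos'],s['force'],((proj(f,[s['ee_pos']])-[220,150])*5).round())
E
```

```text
[485.75044989 -12.14843288 108.14583719] [ 0.1835947   0.8776242  -0.08278799] [[254. 458.]]
```

View pics/c6.png

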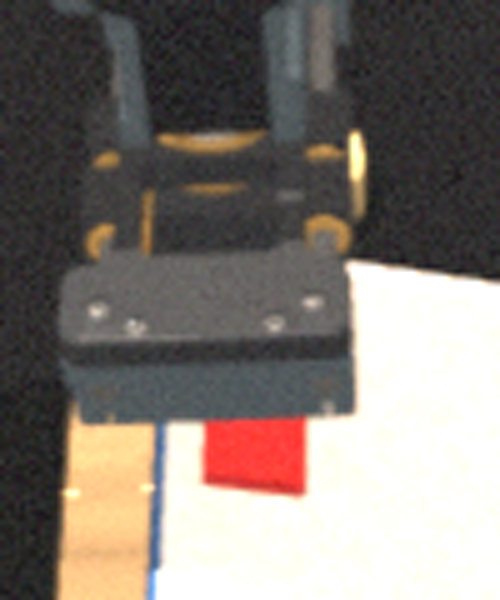

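Emit:
send_rows --grip '[-1, -1, -1, -1, -1, -1]' --pt "0 0 -0.0015" --pt "0 0 -0.003" --pt "0 0 -0.0045" --pt "0 0 -0.006" --pt "0 0 -0.006" --pt "0 0 -0.006" --yaw '[0, 0, 0, 0, 0, 0]'

```text
time_s: 5.47
ee_pos: [485.8, -12.2, 102.1]
ee_rot: [180.0, 0.0, -3.0]
force: [0.8, 0.7, 0.3]
gripper_width: -0.0
gripper_force: 0.0
```

Emit:
send_rows --grip '[-1, -1, -1, -1, -1, -1]' --pt "0 0 -0.0015" --pt "0 0 -0.003" --pt "0 0 -0.0045" --pt "0 0 -0.006" --pt "0 0 -0.006" --pt "0 0 -0.006" --yaw '[0, 0, 0, 0, 0, 0]'

```text
time_s: 5.97
ee_pos: [485.8, -12.2, 96.1]
ee_rot: [180.0, 0.0, -2.9]
force: [0.6, -0.5, -0.2]
gripper_width: 0.7
gripper_force: 0.0
```

```bash
python3 - <<'E'
from h import *
f=grab('side','side4'); 
def rb(f):
    h=f['frame'].astype(int); m=(h[:,:,0]>2.2*h[:,:,1]+15)&(h[:,:,0]>2.2*h[:,:,2]+15)&(h[:,:,0]>60); m[:,:250]=0;m[:,310:]=0;m[:200]=0;m[270:]=0
    ys,xs=np.nonzero(m); return xs.min(),xs.max(),ys.min(),ys.max(),m.sum()
for n in(0,2,3,4): print(n,rb(dict(np.load(f'pics/side{n}.npz'))))
s=env.state();print(s['ee_pos'],s['force'],s['effort'],s['qpos'])
im=np.hstack([cv2.resize(cv2.convertScaleAbs(g['frame'][:,:,::-1][r[0]:r[1],r[2]:r[3]],alpha=1.5,beta=20),None,fx=3,fy=3,interpolation=cv2.INTER_CUBIC) for g,r in((f,(130,280,200,330)),(grab('top','top4'),(210,360,240,370)))])
cv2.imwrite('pics/c7.png',im)
E
```

```text
0 (np.int64(261), np.int64(283), np.int64(215), np.int64(248), np.int64(626))
2 (np.int64(261), np.int64(280), np.int64(237), np.int64(248), np.int64(217))
3 (np.int64(261), np.int64(280), np.int64(233), np.int64(248), np.int64(278))
4 (np.int64(261), np.int64(280), np.int64(239), np.int64(248), np.int64(166))
[485.88699718 -12.15600798  96.26330337] [-0.78390406  0.08587096  0.39626477] [ 2.99711755e-04 -3.44993484e+01 -2.02909559e+01  3.00180994e-02
 -7.30854948e-02 -4.76753655e-05] [-2.78574863e+00  1.43617054e+01  1.07913779e+02 -4.88015801e-03
  5.77246475e+01  9.01652760e+01]
```

View pics/c7.png

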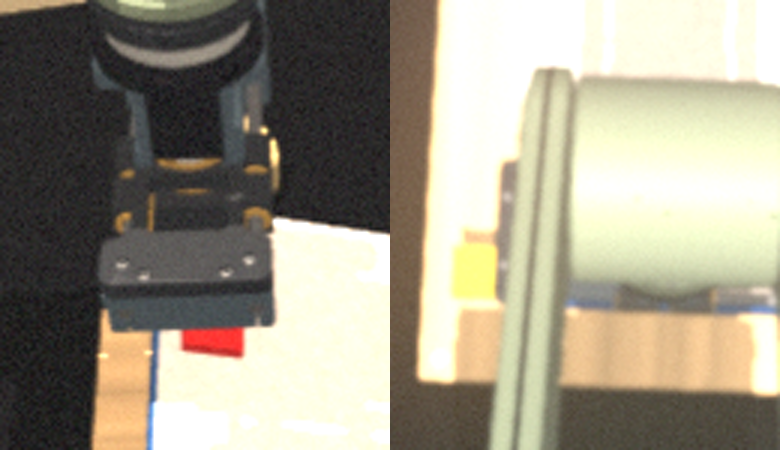

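No contact yet, and the pad front is still at image row 248. The gripper body's underside appears about 120 mm above the reported TCP, so the shut fingers seem to end higher than the reading suggests. I'll continue by feel.

Emit:
send_rows --grip '[-1, -1, -1, -1, -1, -1]' --pt "0 0 -0.0015" --pt "0 0 -0.003" --pt "0 0 -0.0045" --pt "0 0 -0.006" --pt "0 0 -0.006" --pt "0 0 -0.006" --yaw '[0, 0, 0, 0, 0, 0]'

```text
time_s: 6.57
ee_pos: [485.7, -12.2, 90.1]
ee_rot: [180.0, 0.0, -3.0]
force: [0.3, -0.2, -0.8]
gripper_width: 0.7
gripper_force: 0.0
```

Emit:
send_rows --grip '[-1, -1, -1, -1, -1, -1]' --pt "0 0 -0.0015" --pt "0 0 -0.003" --pt "0 0 -0.0045" --pt "0 0 -0.006" --pt "0 0 -0.006" --pt "0 0 -0.006" --yaw '[0, 0, 0, 0, 0, 0]'

```text
time_s: 7.07
ee_pos: [485.1, -12.1, 85.1]
ee_rot: [180.0, 0.1, -2.9]
force: [-3.5, -0.2, 9.0]
gripper_width: 0.6
gripper_force: 4.3
```

Contact: 9 N at reading z≈85. I'll press down along the arc, moving slightly in -x.

Emit:
send_rows --grip '[-1, -1, -1, -1, -1, -1]' --pt "-0.0005 0 -0.002" --pt "-0.001 0 -0.004" --pt "-0.0015 0 -0.006" --pt "-0.002 0 -0.008" --pt "-0.0025 0 -0.01" --pt "-0.0025 0 -0.01" --yaw '[0, 0, 0, 0, 0, 0]'

```text
time_s: 7.57
ee_pos: [482.1, -12.0, 74.8]
ee_rot: [-180.0, 0.1, -3.0]
force: [-3.6, 0.5, 9.1]
gripper_width: 0.1
gripper_force: 4.4
```

```bash
python3 - <<'E'
from h import *
f=grab('side','side5'); g=grab('top','top5')
h=f['frame'].astype(int); m=(h[:,:,0]>2.2*h[:,:,1]+15)&(h[:,:,0]>2.2*h[:,:,2]+15)&(h[:,:,0]>60); m[:,:240]=0;m[:,310:]=0;m[:200]=0;m[280:]=0
ys,xs=np.nonzero(m); print(xs.min(),xs.max(),ys.min(),ys.max(),m.sum())
s=env.state();print(s['ee_pos'],s['force'],s['gripper_force'])
# expected row of pad front top corners vs tilt, bolt local y pad centre 2
c=np.array([577.6,-14.7]);th=np.radians(-2.78);R=np.array([[np.cos(th),-np.sin(th)],[np.sin(th),np.cos(th)]])
for t in(.25,.22,.2,.18,.15,.1):
    P=[np.r_[c+R@[130+X*np.cos(t)+13.5*np.sin(t),-21],50-X*np.sin(t)+13.5*np.cos(t)] for X in(-247,-213)]
    print(t,P[0][2].round(),P[1][2].round(),proj(f,P).round(1).tolist())
E
```

```text
260 278 249 253 67
[482.17212753 -11.99934382  74.99173432] [-4.20508831  0.06957499  8.68765322] 4.380408461050607
0.25 124.0 116.0 [[261.3, 244.9], [282.1, 247.3]]
0.22 117.0 110.0 [[260.4, 247.7], [281.2, 249.7]]
0.2 112.0 106.0 [[259.8, 249.6], [280.6, 251.3]]
0.18 108.0 101.0 [[259.4, 251.4], [280.1, 252.9]]
0.15 100.0 95.0 [[258.8, 254.2], [279.4, 255.2]]
0.1 88.0 85.0 [[258.1, 258.7], [278.6, 259.1]]
```

Emit:
send_rows --grip '[-1, -1, -1, -1, -1, -1, -1, -1]' --pt "-0.0005 0 -0.002" --pt "-0.001 0 -0.004" --pt "-0.0015 0 -0.006" --pt "-0.002 0 -0.008" --pt "-0.0025 0 -0.01" --pt "-0.003 0 -0.012" --pt "-0.0035 0 -0.014" --pt "-0.004 0 -0.016" --yaw '[0, 0, 0, 0, 0, 0, 0, 0]'

```text
time_s: 8.33
ee_pos: [478.5, -11.8, 59.0]
ee_rot: [-180.0, 0.1, -3.0]
force: [-3.8, 1.2, 10.2]
gripper_width: 0.3
gripper_force: 4.5
```

Emit:
send_rows --grip '[-1, -1, -1, -1, -1, -1, -1, -1]' --pt "-0.0005 0 -0.002" --pt "-0.001 0 -0.004" --pt "-0.0015 0 -0.006" --pt "-0.002 0 -0.008" --pt "-0.0025 0 -0.01" --pt "-0.003 0 -0.012" --pt "-0.003 0 -0.014" --pt "-0.003 0 -0.014" --yaw '[0, 0, 0, 0, 0, 0, 0, 0]'

```text
time_s: 9.0
ee_pos: [476.1, -11.7, 45.0]
ee_rot: [-180.0, 0.0, -3.0]
force: [-2.1, 1.5, 9.4]
gripper_width: 0.4
gripper_force: 4.4
```

Emit:
send_rows --grip '[-1, -1, -1, -1, -1, -1, -1, -1]' --pt "0 0 -0.001" --pt "0 0 -0.002" --pt "-0.0005 0 -0.003" --pt "-0.0005 0 -0.004" --pt "-0.0005 0 -0.005" --pt "-0.0005 0 -0.006" --pt "-0.0005 0 -0.007" --pt "-0.0005 0 -0.007" --yaw '[0, 0, 0, 0, 0, 0, 0, 0]'

```text
time_s: 9.67
ee_pos: [475.3, -11.7, 38.0]
ee_rot: [-180.0, 0.1, -3.0]
force: [-3.0, 2.2, 8.2]
gripper_width: 0.6
gripper_force: 4.5
```

Emit:
send_rows --grip '[-1, -1, -1, -1, -1]' --pt "0 0 -0.0005" --pt "0 0 -0.001" --pt "0 0 -0.0015" --pt "0 0 -0.002" --pt "0 0 -0.002" --yaw '[0, 0, 0, 0, 0]'

```text
time_s: 10.08
ee_pos: [475.0, -11.6, 36.0]
ee_rot: [-180.0, 0.1, -3.0]
force: [-2.9, 1.0, 8.3]
gripper_width: 0.4
gripper_force: 4.6
```

Emit:
send_rows --grip '[-1, -1, -1, -1, -1]' --pt "0 0 -0.0005" --pt "0 0 -0.001" --pt "0 0 -0.0015" --pt "0 0 -0.002" --pt "0 0 -0.002" --yaw '[0, 0, 0, 0, 0]'

```text
time_s: 10.5
ee_pos: [474.9, -11.6, 34.0]
ee_rot: [-180.0, 0.1, -3.0]
force: [-3.8, 1.6, 8.5]
gripper_width: 0.6
gripper_force: 4.6
```

Emit:
send_rows --grip '[-1, -1, -1, -1]' --pt "0 0 -0.0003" --pt "0 0 -0.0006" --pt "0 0 -0.001" --pt "0 0 -0.001" --yaw '[0, 0, 0, 0]'

```text
time_s: 10.83
ee_pos: [474.8, -11.6, 33.0]
ee_rot: [-180.0, 0.1, -3.0]
force: [-3.6, 2.3, 9.7]
gripper_width: 0.2
gripper_force: 4.6
```

Emit:
send_rows --grip '[-1, -1, -1]' --pt "0 0 -0.0003" --pt "0 0 -0.0006" --pt "0 0 -0.0006" --yaw '[0, 0, 0]'

```text
time_s: 11.08
ee_pos: [474.7, -11.6, 32.4]
ee_rot: [-180.0, 0.1, -3.0]
force: [-4.4, 1.7, 9.0]
gripper_width: 0.3
gripper_force: 4.6
```

Emit:
send_rows --grip '[-1, -1, -1, -1]' --pt "0 0 -0.0003" --pt "0 0 -0.0006" --pt "0 0 -0.001" --pt "0 0 -0.001" --yaw '[0, 0, 0, 0]'

```text
time_s: 11.42
ee_pos: [474.6, -11.6, 31.3]
ee_rot: [-180.0, 0.1, -3.0]
force: [-2.6, 2.1, 9.1]
gripper_width: 0.4
gripper_force: 4.6
```

```bash
python3 - <<'E'
from h import *
f=grab('side','side6')
h=f['frame'].astype(int); m=(h[:,:,0]>2.2*h[:,:,1]+15)&(h[:,:,0]>2.2*h[:,:,2]+15)&(h[:,:,0]>60); m[:,:240]=0;m[:,310:]=0;m[:200]=0;m[280:]=0
ys,xs=np.nonzero(m); print(m.sum(), ys.max() if len(ys) else 0)
c=np.array([577.6,-14.7]);th=np.radians(-2.78);R=np.array([[np.cos(th),-np.sin(th)],[np.sin(th),np.cos(th)]])
E_=[]
for t in(.25,.1,.05,.03,0,-.03):
    P=[np.r_[c+R@[130+X*np.cos(t)+5*np.sin(t),-90],50-X*np.sin(t)+5*np.cos(t)] for X in(-252,-247)]
    print(t,proj(f,P[:1]).round(1).tolist())
im=f['frame'][:,:,::-1][180:330,200:330]
cv2.imwrite('pics/c8.png',cv2.resize(cv2.convertScaleAbs(im,alpha=1.5,beta=20),None,fx=4,fy=4,interpolation=cv2.INTER_CUBIC))
E
```

```text
0 0
0.25 [[256.3, 283.2]]
0.1 [[254.0, 296.6]]
0.05 [[254.0, 300.8]]
0.03 [[254.1, 302.5]]
0 [[254.4, 305.0]]
-0.03 [[254.9, 307.4]]
```

View pics/c8.png

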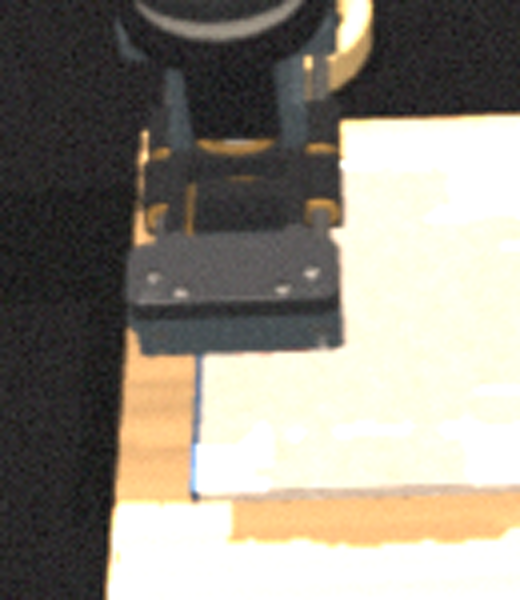

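The near corner of the platform is at about row 303, which puts the tilt near level (~0.02). It isn't on the rest yet, so I'll keep feeling downward.

Emit:
send_rows --grip '[-1, -1, -1, -1]' --pt "0 0 -0.0003" --pt "0 0 -0.0006" --pt "0 0 -0.001" --pt "0 0 -0.001" --yaw '[0, 0, 0, 0]'

```text
time_s: 11.8
ee_pos: [474.5, -11.6, 30.3]
ee_rot: [-180.0, 0.1, -3.0]
force: [-4.2, 1.7, 9.1]
gripper_width: 0.9
gripper_force: 4.7
```

Emit:
send_rows --grip '[-1, -1, -1]' --pt "0 0 -0.0003" --pt "0 0 -0.0006" --pt "0 0 -0.0006" --yaw '[0, 0, 0]'

```text
time_s: 12.05
ee_pos: [474.5, -11.6, 29.7]
ee_rot: [-180.0, 0.1, -3.0]
force: [-3.4, 2.2, 9.2]
gripper_width: 0.1
gripper_force: 4.7
```

Emit:
send_rows --grip '[-1, -1, -1, -1]' --pt "0 0 -0.0003" --pt "0 0 -0.0006" --pt "0 0 -0.001" --pt "0 0 -0.001" --yaw '[0, 0, 0, 0]'

```text
time_s: 12.38
ee_pos: [474.4, -11.6, 28.7]
ee_rot: [-180.0, 0.2, -3.0]
force: [-4.8, 2.4, 10.0]
gripper_width: 0.2
gripper_force: 4.7
```

Emit:
send_rows --grip '[-1, -1, -1]' --pt "0 0 -0.0003" --pt "0 0 -0.0006" --pt "0 0 -0.0006" --yaw '[0, 0, 0]'

```text
time_s: 12.63
ee_pos: [474.3, -11.6, 28.1]
ee_rot: [-180.0, 0.2, -3.0]
force: [-4.8, 1.7, 10.1]
gripper_width: 0.9
gripper_force: 4.7
```

Emit:
send_rows --grip '[-1, -1, -1, -1]' --pt "-0.0005 0 -0.0003" --pt "-0.001 0 -0.0006" --pt "-0.0015 0 -0.001" --pt "-0.0015 0 -0.001" --yaw '[0, 0, 0, 0]'

```text
time_s: 12.97
ee_pos: [474.3, -11.6, 27.5]
ee_rot: [-179.9, -0.0, -3.0]
force: [-2.6, 1.9, 10.1]
gripper_width: 0.7
gripper_force: 4.7
```

Emit:
send_rows --grip '[-1, -1, -1]' --pt "0 0 -0.0003" --pt "0 0 -0.0006" --pt "0 0 -0.0006" --yaw '[0, 0, 0]'

```text
time_s: 13.22
ee_pos: [474.3, -11.6, 26.9]
ee_rot: [-180.0, -0.0, -3.0]
force: [-2.9, 2.0, 10.1]
gripper_width: 0.9
gripper_force: 4.7
```

Emit:
send_rows --grip '[-1, -1, -1, -1]' --pt "0 0 -0.0003" --pt "0 0 -0.0006" --pt "0 0 -0.001" --pt "0 0 -0.001" --yaw '[0, 0, 0, 0]'

```text
time_s: 13.55
ee_pos: [474.3, -11.6, 25.9]
ee_rot: [-180.0, -0.0, -3.0]
force: [-3.0, 1.9, 10.8]
gripper_width: 0.4
gripper_force: 4.9
```

Emit:
send_rows --grip '[-1, -1, -1]' --pt "0 0 -0.0003" --pt "0 0 -0.0006" --pt "0 0 -0.0006" --yaw '[0, 0, 0]'

```text
time_s: 13.8
ee_pos: [474.2, -11.6, 25.3]
ee_rot: [-180.0, -0.0, -3.0]
force: [-2.5, 1.6, 9.9]
gripper_width: 0.8
gripper_force: 5.0
```

Emit:
send_rows --grip '[-1, -1, -1, -1]' --pt "0 0 -0.0003" --pt "0 0 -0.0006" --pt "0 0 -0.001" --pt "0 0 -0.001" --yaw '[0, 0, 0, 0]'

```text
time_s: 14.13
ee_pos: [474.2, -11.6, 24.3]
ee_rot: [-180.0, -0.0, -3.0]
force: [-4.1, 2.3, 10.6]
gripper_width: 0.7
gripper_force: 5.1
```

Emit:
send_rows --grip '[-1, -1, -1]' --pt "0 0 -0.0003" --pt "0 0 -0.0006" --pt "0 0 -0.0006" --yaw '[0, 0, 0]'

```text
time_s: 14.38
ee_pos: [474.2, -11.6, 23.7]
ee_rot: [-180.0, 0.0, -3.0]
force: [-3.1, 1.9, 9.6]
gripper_width: 0.2
gripper_force: 5.2
```

```bash
python3 - <<'E'
from h import *
f=grab('side','side7'); g=np.load('pics/side6.npz')
for F in(g,f):
    h=F['frame'].astype(int)
    for c0 in(254,280,320): print(c0,[int(h[r,c0:c0+4,2].mean()) for r in range(296,316)])
E
```

```text
254 [243, 243, 244, 243, 241, 240, 227, 126, 103, 117, 146, 152, 153, 157, 156, 158, 153, 146, 133, 140]
280 [147, 145, 143, 141, 144, 144, 106, 101, 93, 78, 77, 79, 79, 79, 81, 77, 76, 78, 79, 85]
320 [244, 241, 239, 238, 200, 123, 101, 89, 76, 76, 79, 79, 80, 80, 77, 75, 78, 77, 88, 148]
254 [242, 242, 243, 244, 244, 244, 243, 242, 237, 164, 109, 102, 110, 115, 116, 119, 115, 113, 112, 125]
280 [143, 145, 145, 144, 143, 143, 144, 140, 104, 101, 99, 81, 80, 81, 80, 79, 77, 76, 76, 77]
320 [245, 245, 243, 240, 240, 240, 144, 105, 99, 79, 78, 79, 81, 77, 77, 77, 75, 79, 98, 150]
```

Emit:
send_rows --grip '[-1, -1, -1, -1]' --pt "0 0 -0.0003" --pt "0 0 -0.0006" --pt "0 0 -0.001" --pt "0 0 -0.001" --yaw '[0, 0, 0, 0]'

```text
time_s: 14.77
ee_pos: [474.1, -11.6, 22.7]
ee_rot: [-180.0, 0.0, -3.0]
force: [-4.3, 2.0, 10.8]
gripper_width: 0.4
gripper_force: 5.2
```

The platform edge is at row 305, so the tilt is about 0 and the platform is still following. The rest may be up to 7 mm lower.

Emit:
send_rows --grip '[-1, -1, -1, -1]' --pt "0 0 -0.0003" --pt "0 0 -0.0006" --pt "0 0 -0.001" --pt "0 0 -0.001" --yaw '[0, 0, 0, 0]'

```text
time_s: 15.1
ee_pos: [474.1, -11.6, 21.7]
ee_rot: [-180.0, 0.0, -3.0]
force: [-3.3, 1.9, 10.0]
gripper_width: 0.6
gripper_force: 5.2
```

Emit:
send_rows --grip '[-1, -1, -1]' --pt "0 0 -0.0003" --pt "0 0 -0.0006" --pt "0 0 -0.0006" --yaw '[0, 0, 0]'

```text
time_s: 15.35
ee_pos: [474.1, -11.6, 21.1]
ee_rot: [-180.0, 0.0, -3.0]
force: [-3.9, 2.7, 9.8]
gripper_width: 1.0
gripper_force: 5.3
```

Emit:
send_rows --grip '[-1, -1, -1, -1]' --pt "0 0 -0.0003" --pt "0 0 -0.0006" --pt "0 0 -0.001" --pt "0 0 -0.001" --yaw '[0, 0, 0, 0]'

```text
time_s: 15.68
ee_pos: [474.0, -11.6, 20.1]
ee_rot: [-180.0, 0.0, -3.0]
force: [-3.1, 2.0, 11.6]
gripper_width: 0.4
gripper_force: 5.3
```

Emit:
send_rows --grip '[-1, -1, -1]' --pt "0 0 -0.0003" --pt "0 0 -0.0006" --pt "0 0 -0.0006" --yaw '[0, 0, 0]'

```text
time_s: 15.93
ee_pos: [474.0, -11.6, 19.6]
ee_rot: [-180.0, 0.0, -3.0]
force: [-3.5, 2.7, 11.3]
gripper_width: 0.2
gripper_force: 5.7
```

Emit:
send_rows --grip '[-1, -1, -1, -1]' --pt "0 0 -0.0003" --pt "0 0 -0.0006" --pt "0 0 -0.001" --pt "0 0 -0.001" --yaw '[0, 0, 0, 0]'

```text
time_s: 16.27
ee_pos: [474.0, -11.6, 19.4]
ee_rot: [-180.0, 0.0, -3.0]
force: [-6.9, 1.8, 18.4]
gripper_width: 0.4
gripper_force: 9.0
```

The rest is met: 18 N with z no longer following. Now I'll slide the bolt along the stand's +y.

Emit:
send_rows --grip '[-1, -1, -1, -1, -1, -1, -1, -1]' --pt "0 0.001 0" --pt "0 0.002 0" --pt "0 0.003 0" --pt "0 0.004 0" --pt "0 0.005 0" --pt "0 0.006 0" --pt "0 0.007 0" --pt "0 0.008 0" --yaw '[0, 0, 0, 0, 0, 0, 0, 0]'

```text
time_s: 16.93
ee_pos: [474.4, -4.6, 19.4]
ee_rot: [179.9, -0.1, -2.9]
force: [-4.7, -1.1, 17.1]
gripper_width: 0.5
gripper_force: 8.6
```

Emit:
send_rows --grip '[-1, -1, -1, -1, -1, -1, -1, -1]' --pt "0 0.001 0" --pt "0 0.002 0" --pt "0 0.003 0" --pt "0 0.004 0" --pt "0 0.005 0" --pt "0 0.006 0" --pt "0 0.007 0" --pt "0 0.008 0" --yaw '[0, 0, 0, 0, 0, 0, 0, 0]'

```text
time_s: 17.6
ee_pos: [474.9, 3.4, 19.5]
ee_rot: [179.9, -0.1, -2.9]
force: [-4.5, -1.5, 16.9]
gripper_width: 0.8
gripper_force: 8.2
```

Emit:
send_rows --grip '[-1, -1, -1, -1, -1, -1, -1, -1]' --pt "0 0.001 0" --pt "0 0.002 0" --pt "0 0.003 0" --pt "0 0.004 0" --pt "0 0.005 0" --pt "0 0.006 0" --pt "0 0.007 0" --pt "0 0.008 0" --yaw '[0, 0, 0, 0, 0, 0, 0, 0]'

```text
time_s: 18.27
ee_pos: [475.3, 11.4, 19.5]
ee_rot: [180.0, -0.1, -2.9]
force: [-4.6, -2.3, 15.8]
gripper_width: 0.4
gripper_force: 7.8
```

Emit:
send_rows --grip '[-1, -1, -1, -1, -1, -1]' --pt "0 0.001 0" --pt "0 0.002 0" --pt "0 0.003 0" --pt "0 0.004 0" --pt "0 0.005 0" --pt "0 0.005 0" --yaw '[0, 0, 0, 0, 0, 0]'

```text
time_s: 18.77
ee_pos: [476.0, 14.7, 19.5]
ee_rot: [179.8, -0.2, -2.8]
force: [-2.5, -8.6, 14.4]
gripper_width: 0.1
gripper_force: 7.2
```

Emit:
send_rows --grip '[-1, -1, -1, -1]' --pt "0 0.001 0" --pt "0 0.002 0" --pt "0 0.003 0" --pt "0 0.003 0" --yaw '[0, 0, 0, 0]'

```text
time_s: 19.1
ee_pos: [476.6, 17.8, 19.5]
ee_rot: [179.8, -0.3, -2.8]
force: [-0.7, -7.9, 13.1]
gripper_width: 0.5
gripper_force: 6.7
```

```bash
python3 - <<'E'
from h import *
f=grab('top','top8'); t=dict(np.load('pics/top0.npz'))
for F in(t,f):
    h=F['frame'].astype(int); m=(h[:,:,0]>1.8*h[:,:,1]+25)&(h[:,:,0]>1.8*h[:,:,2]+25); m[:250]=0;m[330:]=0;m[:,:240]=0;m[:,400:]=0
    ys,xs=np.nonzero(m); print(m.sum(),(xs.min(),xs.max(),ys.min(),ys.max()) if len(xs) else 0)
E
```

```text
390 (np.int64(316), np.int64(339), np.int64(282), np.int64(303))
0 0
```

Emit:
send_rows --grip '[-1, -1, -1, -1, -1]' --pt "0 0.001 -0.0002" --pt "0 0.002 -0.0003" --pt "0 0.003 -0.0003" --pt "0 0.004 -0.0003" --pt "0 0.004 -0.0003" --yaw '[0, 0, 0, 0, 0]'

```text
time_s: 19.57
ee_pos: [477.1, 21.6, 19.5]
ee_rot: [179.8, -0.4, -2.8]
force: [-0.8, -8.2, 14.7]
gripper_width: 0.6
gripper_force: 7.2
```

Emit:
send_rows --grip '[-1, -1, -1, -1, -1]' --pt "0 0.001 0" --pt "0 0.002 0" --pt "0 0.003 0" --pt "0 0.004 0" --pt "0 0.004 0" --yaw '[0, 0, 0, 0, 0]'

```text
time_s: 19.98
ee_pos: [477.1, 22.5, 19.4]
ee_rot: [179.5, -0.4, -2.7]
force: [-0.9, -20.6, 15.5]
gripper_width: 0.3
gripper_force: 14.2
```

The tab is hard against the bolt's end stop: 20 N lateral and no motion. I'll ease the push while keeping it in +y, then lift off.

Emit:
send_rows --grip '[-1, -1, -1, -1, -1, -1, -1, -1]' --pt "0 -0.001 0" --pt "0 -0.002 0" --pt "0 -0.002 0.0005" --pt "0 -0.002 0.001" --pt "0 -0.002 0.0015" --pt "0 -0.002 0.002" --pt "0 -0.002 0.003" --pt "0 -0.002 0.003" --yaw '[0, 0, 0, 0, 0, 0, 0, 0]'

```text
time_s: 20.65
ee_pos: [477.2, 22.7, 21.5]
ee_rot: [179.7, -0.4, -2.8]
force: [1.8, -12.5, 4.6]
gripper_width: 0.8
gripper_force: 8.6
```

Emit:
send_rows --grip '[-1, -1, -1, -1, -1, -1, -1, -1]' --pt "0 0 0.001" --pt "0 0 0.002" --pt "0 0 0.003" --pt "0 -0.001 0.004" --pt "0 -0.002 0.005" --pt "0 -0.004 0.006" --pt "0 -0.005 0.007" --pt "0 -0.005 0.008" --yaw '[0, 0, 0, 0, 0, 0, 0, 0]'

```text
time_s: 21.32
ee_pos: [474.3, 20.9, 28.3]
ee_rot: [-180.0, -0.0, -3.0]
force: [0.9, 0.4, 0.9]
gripper_width: -0.0
gripper_force: 0.0
```

Contact is gone at z 28, so the platform stayed down. I'll lift clear and check.

Emit:
send_rows --grip '[-1, -1, -1, -1, -1, -1, -1, -1]' --pt "0 -0.003 0.015" --pt "0 -0.003 0.04" --pt "0 -0.003 0.075" --pt "0 -0.003 0.11" --pt "0 -0.003 0.145" --pt "-0.02 -0.003 0.175" --pt "-0.05 -0.02 0.19" --pt "-0.08 -0.04 0.2" --yaw '[0, 0, 0, 0, 0, 0, 0, 0]'

```text
time_s: 21.98
ee_pos: [394.8, -18.7, 230.5]
ee_rot: [-180.0, -0.2, -2.8]
force: [-0.4, -1.4, 0.6]
gripper_width: 0.4
gripper_force: 0.0
```

Emit:
send_rows --grip '[-1, -1, -1, -1, -1, -1, -1, -1]' --pt "-0.015 -0.035 0" --pt "-0.03 -0.07 0" --pt "-0.045 -0.105 0" --pt "-0.06 -0.14 0" --pt "-0.07 -0.175 0" --pt "-0.08 -0.21 0" --pt "-0.09 -0.245 0" --pt "-0.1 -0.28 0" --yaw '[0, 0, 0, 0, 0, 0, 0, 0]'

```text
time_s: 22.65
ee_pos: [293.5, -300.5, 228.5]
ee_rot: [180.0, -0.1, -3.0]
force: [0.8, 0.3, -0.0]
gripper_width: 0.7
gripper_force: 0.0
```

```bash
python3 - <<'E'
from h import *
f=grab('top','top9'); s=grab('side','side9'); t=dict(np.load('pics/top0.npz')); s0=dict(np.load('pics/side0.npz'))
for F in(t,f,s0,s):
    h=F['frame'].astype(int); m=(h[:,:,0]>1.8*h[:,:,1]+25)&(h[:,:,0]>1.8*h[:,:,2]+25); m[:205]=0;m[330:]=0;m[:,:240]=0;m[:,400:]=0
    ys,xs=np.nonzero(m); print(m.sum(),(xs.min(),xs.max(),ys.min(),ys.max()) if len(xs) else 0)
h=s['frame'].astype(int)
for c0 in(254,320): print(c0,[int(h[r,c0:c0+4,2].mean()) for r in range(290,316)])
c=np.array([577.6,-14.7]);th=np.radians(-2.78);R=np.array([[np.cos(th),-np.sin(th)],[np.sin(th),np.cos(th)]])
for tr in(30,35,40):
  P=[np.r_[c+R@[-100+d,-15+tr-23],60] for d in(-17,17)]; print(tr,proj(f,P).round(1).tolist(),proj(s,P).round(1).tolist())
# bystanders moved?
for (a,b),(r) in(((t,f),(270,340,180,245)),((t,f),(205,255,415,460)),((t,f),(285,335,425,480)),((s0,s),(160,205,240,300)),((s0,s),(345,430,230,400))):
    d=np.abs(a['frame'].astype(int)-b['frame'])[r[0]:r[1],r[2]:r[3]]; print(d.mean().round(1),(d.max(2)>60).sum())
st=env.state(); print(st['time_s'],st['force'],st['ee_pos'])
E
```

```text
390 (np.int64(316), np.int64(339), np.int64(282), np.int64(303))
282 (np.int64(304), np.int64(324), np.int64(295), np.int64(309))
649 (np.int64(261), np.int64(283), np.int64(215), np.int64(248))
529 (np.int64(258), np.int64(276), np.int64(230), np.int64(259))
254 [239, 240, 238, 238, 238, 240, 238, 238, 239, 241, 241, 241, 241, 240, 238, 231, 126, 100, 99, 111, 114, 114, 112, 109, 107, 119]
320 [240, 239, 238, 238, 237, 240, 242, 242, 241, 238, 237, 236, 177, 110, 97, 81, 76, 75, 76, 76, 75, 74, 83, 138, 148, 150]
30 [[332.5, 312.0], [333.0, 294.3]] [[258.3, 262.7], [278.0, 261.8]]
35 [[329.9, 311.9], [330.4, 294.2]] [[258.3, 260.4], [278.0, 259.5]]
40 [[327.3, 311.8], [327.8, 294.1]] [[258.4, 258.1], [278.0, 257.3]]
2.2 0
2.3 0
14.3 273
13.4 241
7.3 547
22.75 [-0.07371828  0.75222026 -0.75389753] [ 293.20331205 -303.10593172  228.05900015]
```

The bolt is at its end stop (travel about 40 mm), and the platform stays level with the robot clear. Handing in.

```bash
python3 -c "
from workcell import env
print(env.job_done())"
```

```text
the job is handed in; nothing more can be done
None
```

The platform is down on its catch and level, with the red bolt at its end stop under the yellow catch. It stayed down with the arm clear, the highest push I read was about 26 N, and the job was handed in at about 23 s; I felt no contact with the tape, bottle or jar, though the last picture check didn't clearly confirm the bottle.

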